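# Lock a terminal block in the cam clamp with its ball knob

### The job

Lay the small brown terminal block flat on the cam clamp's base plate, in the space between the steel fence and the round cam, with one of its long sides along the fence and about in the middle of it, and let go of it. Then turn the clamp's smooth black ball knob clockwise (seen from above) until the cam has pushed the block against the fence and holds it firmly, but stop as soon as it is firm and do not crush the block. Let go of the knob with the block still clamped, and leave the other things on the bench where they are.

Things in the scene. Friction and masses are not known exactly. Their poses are not given: they have to be found in the camera images.
- block_centre (a point): Centre (half-way up) of the small loose brown terminal block with four screws in a row: 42 mm long along its y axis, 20 mm wide along x, 16 mm high along z (body 9 mm high, above it the narrower row of screw heads, nearly as long), 20 to 45 g; it starts flat on the bench. Its two ends (42 mm apart) are free to grip, also when it lies in the clamp. Either end may come first.
- nest (a point): Point on the top face of the fixed cam clamp's aluminium base plate (200 x 140 mm, 12 mm thick, flat on the bench), 65 mm from the knob's vertical axis. x points horizontally away from the knob towards the fence, y runs along the fence, z up. The space for the block lies about here, between fence and cam.
- fence: Small dark steel fence on the plate, its place adjusted by a few mm. Origin at the foot of the middle of its flat face, on the plate's top; x points into the fence, away from the knob (the block lies on the -x side), y along the face, z up. The face, 34 mm long (shorter than the block: fingers at its ends pass) and 16 mm high, is a spring-backed plate: it yields 1 mm for 12 N, up to 4 mm.
- ball_centre (a point): Centre of the clamp's smooth black ball knob, 44 mm across, 54 mm over the plate's top, on a vertical shaft; the point does not move; axes as nest. The ball is slippery (friction about 0.4): the pads hold it squarely only on its widest part, at this height; a grip of about 30 N turns it. Within 30 mm below this point only the thin shaft (14 mm) stands. It may take two grasps.
- insulator: Loose grey-white porcelain bobbin insulator, 42 mm across, 46 mm high, origin at its foot. A bystander.
- lamp_socket: Loose brown moulded lamp holder, 43 mm across, 62 mm high, origin at its foot. A bystander.
- cam_axis (a point): Foot of the knob's axis on the plate; axes as nest. The cam, 100 mm across, centre 10 mm off the axis, turns with the knob, 3 to 13 mm over the plate (collar to 21 mm); its rim is a free-rolling bearing ring. Its start angle is not told: the space between fence and cam is then 24 to 32 mm. Clockwise from above brings it nearer, 10 mm a radian at the end; it meets the block after 0.5 to 1.8 rad.
- ball_top (a point): Top of the ball, 22 mm over its centre. The knob stays where it is left. Friction resists with 0.15 N m, either way (a wrist at rest may read it with either sign); once the cam meets the block the torque rises by 0.1 N m for each 10 N of clamping, which takes 0.09 rad. 8 to 20 N is firm. Let go, the shaft's friction keeps up to 15 N (more springs back to that); above 35 N the block cracks.
Things that resemble listed ones, but are neither listed nor needed, are in the scene too. Of the things like the part that bears nest, leave any that is orange; of the rest the larger one is meant.

How it is judged:
On the way, in this order (a step that is already met when the one before it is completed fails the run):
1. the block lies flat on the plate between fence and cam, let go (angle between block_centre's own z axis and vertical below 0.12 rad and z of block_centre in the frame of fence between 0.004 and 0.011 m and y of block_centre in the frame of fence between -0.013 and 0.013 m and x of block_centre in the frame of fence between -0.028 and -0.006 m and angle between the y axis of block_centre and the y axis of fence, either way round below 0.35 rad and contact force between terminal_block and the fingers below 0.05 N), for 0.2 s.
2. the cam holds the block against the fence (angle between block_centre's own z axis and vertical below 0.12 rad and z of block_centre in the frame of fence between 0.004 and 0.011 m and y of block_centre in the frame of fence between -0.013 and 0.013 m and contact force between terminal_block and fence above 5 N and contact force between terminal_block and the fingers below 0.05 N), for 0.3 s.
At the end, for the whole second after the job is handed in: The block lies flat on the plate, its long side along the fence within 4.5 degrees and touching it, centred on the fence within 13 mm, pressed on the fence by the cam with more than 5 N and at rest, with the knob let go (angle between block_centre's own z axis and vertical below 0.12 rad and z of block_centre in the frame of fence between 0.004 and 0.011 m and y of block_centre in the frame of fence between -0.013 and 0.013 m and x of block_centre in the frame of fence between -0.0135 and -0.004 m and angle between the y axis of block_centre and the y axis of fence, either way round below 0.08 rad and contact force between terminal_block and fence above 5 N and linear speed of terminal_block below 0.01 m/s).
It fails at once if the block is pressed on the fence with more than 35 N (contact force between terminal_block and fence above 35 N).
It fails at once if the insulator is moved more than 20 mm (distance of insulator from where it was at the start of the episode above 0.02 m).
It fails at once if the lamp holder is moved more than 20 mm (distance of lamp_socket from where it was at the start of the episode above 0.02 m).
It also fails if it takes over 72 s, if anything falls off the work surface, if the arm or the gripper's body presses on something with over 40 N, if the wrist force passes 120 N, or if a joint passes its speed limit or range.

### The arm

A 6-joint arm with a two-finger parallel gripper is mounted at the origin on the work surface; the furniture and walls round the work are solid. World frame = base frame: x ahead of the robot, y to its left, z up, the work surface at z = 0. Lengths are in m, angles in rad, forces in N, time in s.
With the tool pointing down it reaches from about 0.3 to 0.825 m from the base axis. Payload 5.4 kg.
Tool frame: the origin (TCP) lies on the mounting face of the last link; the fingertips stand 190 mm ahead of it and the grasp point (between the pads) lies 171 mm ahead of it (robot.grasp_offset is the distance from the TCP to the grasp point, in m); z points along the fingers, y is the line along which they close (so a half turn about z gives the same grasp; the last joint's range is limited). The gripper opens to 92 mm and grips with 3 to 60 N. Pads are 20 mm wide; open, the fingers measure 128 mm over their backs; the gripper's body (75 mm by 189 mm) begins 69 mm behind the grasp point.
Start: joints at [0.951, 0.158, 1.597, -0, 1.386, -0.21], TCP at [0.229, 0.527, 0.405] pointing down, gripper open.
Joint ranges: [-2.91, 2.91], [-0.94, 2.29], [0.18, 2.7], [-1.29, 4.43], [0.17, 2.64], [-3, 3]. Speed limits (rad/s): [2.57, 2.57, 3.14, 3.14, 3.14, 3.14].

### API

Orientations are given as a unit quaternion [w, x, y, z].
In Python, from plant import readout, viewer, robot gives the robot as it stands.
- The arm moves only by the tool send_rows, never from a script. Its argument "motion" is a list of rows, each a list of 3 entries, a list of its own where there are three numbers: the closure in counts, from 0 (fully open) to 255 (shut), then the shift along the tool's x, y, z in m, then the turn, a rotation vector about the tool's x, y, z in rad. In form: [[grip, [dx, dy, dz], [rx, ry, rz]], ...]. A call has 1 to 10 rows; each row shifts and turns the commanded pose from where the row before left it, along the tool's axes as they then stand; what a row does not reach is not made up. A row lasts 1/10 s, in which the tool goes at most 50 mm and 8.59 degrees, less where a joint would pass 70% of its speed; a pose out of reach is approached as far as the arm can. A call with a gripper value outside its range is refused whole. The fingers move at their own pace and stop on an object; "grip_force" is the grip in N (left out, the last holds). Time passes only in rows, so rows that do not move let the fingers close. It gives the time, the measured TCP pose, the force, the opening and the grip force at its end, in the units of the state.
- readout.state(): the state, without advancing time (a new reading comes with each control period).
- viewer.camera(name): name is "scene" or "top" or "wrist"; returns a dict with "pixels" (400x640x3 uint8, blue, green, red), "K" (3x3 intrinsics, pixels), "extrinsics" (4x4, takes a point from world to camera coordinates). Camera axes: x right, y up, looking along -z (the intrinsics and any distortion apply to the point x, -y, -z); pixel columns grow to the right and rows downward; lengths in m; the calibration is good to about 2 mm. A picture is of the moment at which its call begins. There is no depth.
- robot.job_done(): hands the job in; it is judged then, once.
The state is a dict: "clock": time; "joints": joint angles; "qvel": joint speeds; "tau": joint torques, N m; "tcp_pos": TCP position; "tool_rot": TCP orientation; "contact_force": force on the tool from outside, world axes, zero at the start; "moment": the same for the moment, N m; "gripper_width": finger opening in m; "grasp_force": force on a finger pad.
Only numpy, scipy, OpenCV 4.12 (cv2) and the standard library are available. Lean on these libraries where they do the work, as an engineer would, in place of code of your own. Each camera call takes 0.05 s, during which the arm holds its last target. There are 200 camera calls.

## Working session

There is one attempt and no reset: what is moved stays moved. The work goes in short steps, Python scripts to look and compute and a tool call to move; the robot and the scene stay as the last step left them, time stands still between calls to the robot, and variables do not carry over. Pictures are saved under pics/ and viewed, at most 10 in all, crops included, and the job is handed in when it is done.

Besides the shell and the picture viewer there is one more tool, called after ">>>" as a command line: name --argument value ..., lists and objects as JSON in quotes. send_rows: Moves the arm, as the interface text tells. Its arguments: {"type":"object","properties":{"motion":{"type":"array"},"grip_force":{"type":"number"}},"required":["motion"]}

```bash
mkdir -p pics; ls; cat > h.py <<'E'
import numpy as np,cv2
from plant import readout,viewer,robot
def cam(n,save=None):
    c=viewer.camera(n); im=np.array(c["pixels"]); 
    if save: cv2.imwrite("pics/"+save,im)
    return im,np.array(c["K"]),np.array(c["extrinsics"]),c
def ray(K,E,u,v):
    d=np.array([(u-K[0,2])/K[0,0],-(v-K[1,2])/K[1,1],-1.]); R=E[:3,:3]
    return -R.T@E[:3,3], R.T@d
def onz(K,E,u,v,z):
    o,d=ray(K,E,u,v); return o+d*(z-o[2])/d[2]
def proj(K,E,p):
    q=E[:3,:3]@np.array(p)+E[:3,3]; return K[0,0]*q[0]/-q[2]+K[0,2], K[1,1]*(-q[1])/-q[2]+K[1,2]
E
python3 - <<'E'
from h import *
s=readout.state();print(s)
a=cam("scene","s1.png");b=cam("top","t1.png")
print(a[3].keys());print(b[1],b[2]);print(a[1],a[2])
E
```

```text
pics
{'clock': 0.0, 'joints': array([ 9.50898004e-01,  1.59028946e-01,  1.59822188e+00, -1.62187951e-05,
        1.38616285e+00, -2.10119008e-01]), 'qvel': array([-1.42219398e-03, -1.49277333e-04, -1.86348623e-03,  7.58892559e-05,
       -1.64619941e-03, -1.23585793e-03]), 'tau': array([-3.40581119e-04, -3.85553491e+01, -3.22117567e+01,  7.01433909e-02,
        3.77581723e-02, -1.15619814e-04]), 'tcp_pos': array([0.22895273, 0.52715354, 0.40373507]), 'tool_rot': array([-3.59821229e-04,  2.03457578e-01,  9.79083339e-01, -8.36431099e-04]), 'contact_force': array([ 0.75151967, -0.62324964,  0.00322349]), 'moment': array([ 0.04907637,  0.11537434, -0.033221  ]), 'grasp_force': 0.0, 'gripper_width': 0.0914405881614572}
dict_keys(['pixels', 'K', 'extrinsics'])
[[488.45566033   0.         326.97267575]
 [  0.         488.45566033 198.25294344]
 [  0.           0.           1.        ]] [[-0.01738402 -0.99984427  0.00303812  0.04423014]
 [ 0.98948684 -0.01676745  0.14364763 -0.42953461]
 [-0.14357432  0.00550336  0.98962424 -1.57389358]
 [ 0.          0.          0.          1.        ]]
[[444.99117536   0.         319.61670553]
 [  0.         444.99117536 204.02107601]
 [  0.           0.           1.        ]] [[ 0.69884103 -0.71496735 -0.02104497 -0.26920416]
 [ 0.42471461  0.39110174  0.81649062 -0.25771159]
 [-0.57553341 -0.57953526  0.57697502 -0.91375489]
 [ 0.          0.          0.          1.        ]]
```

View pics/s1.png

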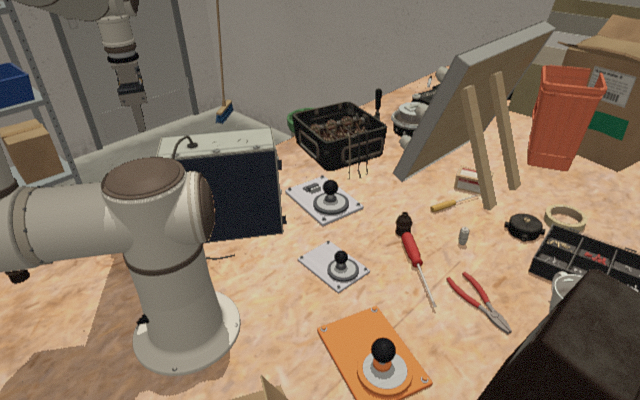

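View pics/t1.png

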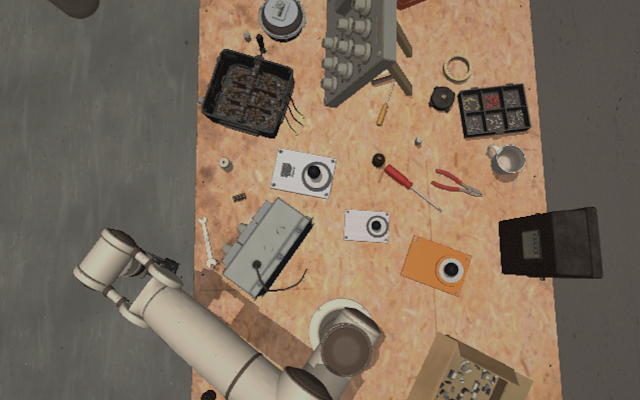

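The top view shows three clamps: large white at about (304,174), small white at (367,226) and orange at (437,265). The large white one is meant, since it is the larger of the two that aren't orange. The block looks to be at (239,197) and the insulator at (225,163). I'll confirm both in one enlarged crop.

```bash
python3 - <<'E'
from h import *
b=cv2.imread("pics/t1.png");a=cv2.imread("pics/s1.png")
c=cv2.resize(b[140:215,210:350],None,fx=5.7,fy=5.7,interpolation=cv2.INTER_CUBIC)[:,:798]
d=cv2.resize(a[170:225,270:370],None,fx=3,fy=3,interpolation=cv2.INTER_CUBIC)
o=np.zeros((c.shape[0]+165,798,3),np.uint8);o[:c.shape[0]]=c[:,:798];o[c.shape[0]:,:300]=d
cv2.imwrite("pics/c1.png",o);print(o.shape)
_,K,E,_=cam("top")
for n,u,v,z in [("block",239,197,.016),("ins",225,163,.04),("ball",314,172,.066),("lamp",378,160,.06),("fence",290,171,.02)]: print(n,onz(K,E,u,v,z))
E
```

```text
(593, 798, 3)
block [0.44153852 0.32835844 0.016     ]
ins [0.55212635 0.37124452 0.04      ]
ball [0.51174155 0.07755227 0.066     ]
lamp [ 0.54932399 -0.13168883  0.06      ]
fence [0.52571789 0.15845834 0.02      ]
```

View pics/c1.png

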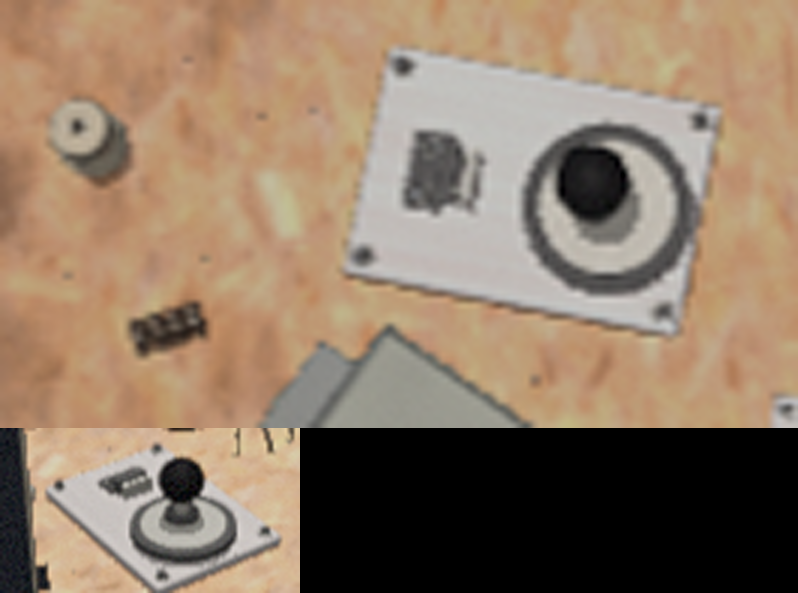

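```bash
cat >> h.py <<'E'
def tri(r1,r2):
    A=[];b=[]
    for o,d in (r1,r2):
        d=d/np.linalg.norm(d);P=np.eye(3)-np.outer(d,d);A.append(P);b.append(P@o)
    x=np.linalg.lstsq(np.vstack(A),np.hstack(b),rcond=None)[0]
    return x,[np.linalg.norm(np.cross(x-o,d/np.linalg.norm(d))) for o,d in (r1,r2)]
E
python3 - <<'E'
from h import *
_,K,E,_=cam("top");_,K2,E2,_=cam("scene")
print(tri(ray(K,E,312,220),ray(K2,E2,277,148)),tri(ray(K,E,278,198),ray(K2,E2,270,131)))
for p in [(278,198),(267,202),(225,240)]: print(onz(K,E,*p,.1))
E
```

```text
(array([0.33703943, 0.08081688, 0.25670231]), [np.float64(0.00046643589737149543), np.float64(0.00046643589737165286)]) (array([0.40090306, 0.17828287, 0.24444855]), [np.float64(0.0017702075284233155), np.float64(0.0017702075284226986)])
[0.42362193 0.19106892 0.1       ]
[0.41152087 0.2256094  0.1       ]
[0.2947265  0.35580568 0.1       ]
```

>>> send_rows --motion '[[0,[-0.034,-0.012,0],[0,0,0]],[0,[-0.034,-0.012,0],[0,0,0]],[0,[-0.034,-0.012,0],[0,0,0]],[0,[-0.034,-0.012,0],[0,0,0]],[0,[-0.034,-0.012,0],[0,0,0]],[0,[-0.034,-0.012,0],[0,0,0]],[0,[-0.034,-0.012,0],[0,0,0]],[0,[-0.034,-0.012,0],[0,0,0]]]'

```text
clock: 1.05
tcp_pos: [0.4412, 0.3298, 0.4047]
tool_rot: [-0.0, 0.204, 0.979, 0.0]
contact_force: [-0.8, -0.1, -0.9]
gripper_width: 0.0918
grasp_force: 0.0
```

>>> send_rows --motion '[[0,[0,0,0],[0,0,-0.127]],[0,[0,0,0],[0,0,-0.127]],[0,[0,0,0],[0,0,-0.127]],[0,[0,0,0],[0,0,-0.127]],[0,[0,0,0],[0,0,-0.127]],[0,[0,0,0],[0,0,-0.127]],[0,[0,0,0],[0,0,0]],[0,[0,0,0],[0,0,0]]]'

```text
clock: 1.85
tcp_pos: [0.4403, 0.3309, 0.4046]
tool_rot: [-0.0, -0.174, 0.985, -0.0]
contact_force: [-0.6, 0.3, 0.9]
gripper_width: 0.0916
grasp_force: 0.0
```

```bash
python3 - <<'E'
from h import *
im,K,E,_=cam("wrist","w1.png");s=readout.state();print(s["clock"],s["tcp_pos"],s["tool_rot"]);print(K,-E[:3,:3].T@E[:3,3]);print(E[:3,:3])
print(proj(K,E,(.4415,.328,.016)))
E
```

```text
1.9 [0.44031051 0.33093293 0.40464676] [-6.15758510e-05 -1.73906341e-01  9.84762195e-01 -1.02789620e-05]
[[301.25145762   0.         323.19389614]
 [  0.         301.25145762 200.40813583]
 [  0.           0.           1.        ]] [0.37262273 0.30529969 0.38391967]
[[-3.43019476e-01  9.39328292e-01  2.21269467e-06]
 [-9.08400332e-01 -3.31724750e-01 -2.54494649e-01]
 [-2.39053290e-01 -8.72986311e-02  9.67074182e-01]]
(np.float64(321.3392998381824), np.float64(181.46367658335726))
```

View pics/w1.png

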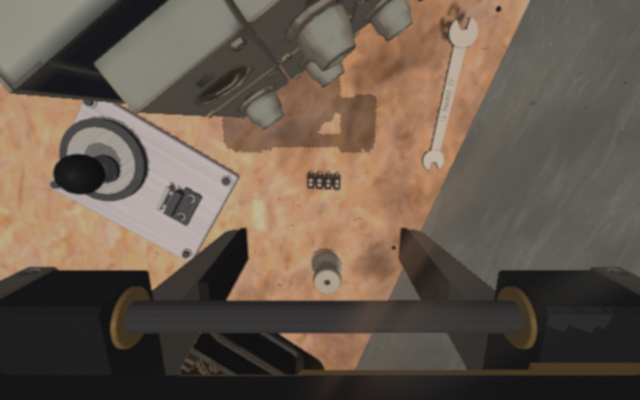

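The wrist view confirms the block with four screws at about (323,181), already aligned with the jaws. The insulator is at (327,272), and the big clamp sits at left with its fence at (181,203) and ball at (80,174). The tall box is close to the block, so I'll descend in stages.

```bash
cat >> h.py <<'E'
def tool_delta(target,s=None):
    from scipy.spatial.transform import Rotation as Ro
    s=s or readout.state(); q=s["tool_rot"];R=Ro.from_quat([q[1],q[2],q[3],q[0]]).as_matrix()
    return R.T@(np.array(target)-s["tcp_pos"])
def block(im,K,E,z,box):
    u0,v0,u1,v1=box
    hsv=cv2.cvtColor(im,cv2.COLOR_BGR2HSV)[v0:v1,u0:u1]
    m=(hsv[...,2]<105).astype(np.uint8)
    m=cv2.morphologyEx(m,cv2.MORPH_CLOSE,np.ones((5,5)))
    n,l,st,_=cv2.connectedComponentsWithStats(m); i=1+np.argmax(st[1:,4])
    c=cv2.findContours((l==i).astype(np.uint8),0,1)[0][0]
    bx=cv2.boxPoints(cv2.minAreaRect(c))+[u0,v0]
    w=np.array([onz(K,E,*p,z) for p in bx]); 
    e=[w[1]-w[0],w[2]-w[1]]; e.sort(key=np.linalg.norm)
    return w.mean(0),np.linalg.norm(e[1]),np.linalg.norm(e[0]),np.degrees(np.arctan2(e[1][1],e[1][0]))%180,bx
E
python3 - <<'E'
from h import *
im,K,E,_=cam("wrist")
print(block(im,K,E,.012,(295,160,355,205)))
s=readout.state();print(s["joints"],s["tau"])
E
```

```text
(array([0.44046346, 0.32981732, 0.012     ]), np.float64(0.03989895125963101), np.float64(0.019133923069196045), np.float64(110.08432587428197), array([[307., 173.],
       [339., 173.],
       [339., 188.],
       [307., 188.]]))
[ 4.25106714e-01  9.60998671e-02  1.66548602e+00  3.92729195e-05
  1.38010569e+00 -1.49582049e+00] [-2.50941019e-03 -3.59699893e+01 -3.21228039e+01 -8.69487645e-03
  7.81252049e-02  1.67425303e-02]
```

>>> send_rows --motion '[[0,[0,-0.001,0.025],[0,0,0]],[0,[0,0,0.025],[0,0,0]],[0,[0,0,0.025],[0,0,0]],[0,[0,0,0.025],[0,0,0]],[0,[0,0,0.025],[0,0,0]],[0,[0,0,0],[0,0,0]],[0,[0,0,0],[0,0,0]]]'

```text
clock: 2.65
tcp_pos: [0.4407, 0.3301, 0.28]
tool_rot: [-0.0, -0.175, 0.985, -0.0]
contact_force: [0.8, -0.1, 0.5]
gripper_width: 0.0917
grasp_force: 0.0
```

```bash
python3 - <<'E'
from h import *
im,K,E,_=cam("wrist","w2.png");sc=cam("scene")[0]
o=np.zeros((400,800,3),np.uint8);o[:400,:640]=im
o[:280,480:800]=cv2.resize(sc[80:220,150:310],None,fx=2,fy=2);cv2.imwrite("pics/m2.png",o)
p=proj(K,E,(.4405,.3298,.012));print(p);u,v=map(int,p)
print(block(im,K,E,.012,(u-50,v-40,u+50,v+40)))
s=readout.state();print(s["tcp_pos"],s["tau"],s["contact_force"])
E
```

```text
(np.float64(324.0394921033236), np.float64(208.3612110030806))
(array([0.43971598, 0.32988189, 0.012     ]), np.float64(0.04045880872907107), np.float64(0.020615590685682937), np.float64(107.24159731439012), array([[299.95760727, 217.8478775 ],
       [301.11720657, 194.65585518],
       [348.89775085, 197.04488373],
       [347.73815918, 220.23690796]]))
[0.44135339 0.33035342 0.28151867] [ 1.02014100e-02 -3.70701563e+01 -2.82729220e+01 -8.41995177e-03
  1.04483266e-01  6.12432093e-03] [ 0.82634837  0.19476755 -0.3142866 ]
```

View pics/m2.png

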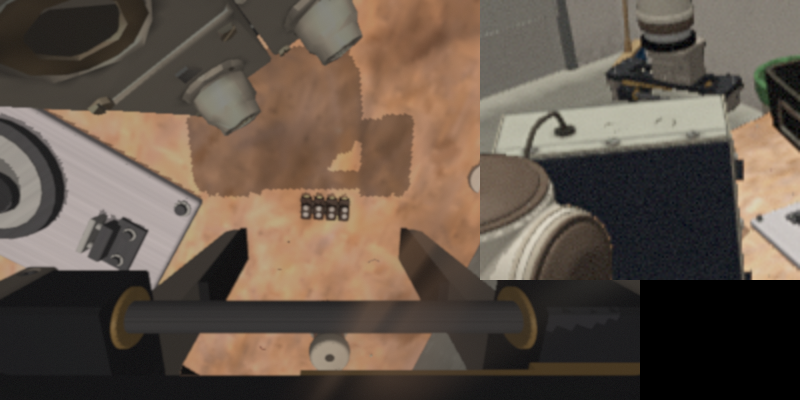

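>>> send_rows --motion '[[0,[0.001,0,0.02],[0,0,0.04]],[0,[0,0,0.02],[0,0,0]],[0,[0,0,0.02],[0,0,0]],[0,[0,0,0.015],[0,0,0]],[0,[0,0,0.012],[0,0,0]],[0,[0,0,0],[0,0,0]],[0,[0,0,0],[0,0,0]]]'

```text
clock: 3.45
tcp_pos: [0.4401, 0.3298, 0.1933]
tool_rot: [0.0, -0.155, 0.988, 0.0]
contact_force: [0.9, -0.7, -0.3]
gripper_width: 0.0921
grasp_force: 0.0
```

```bash
python3 - <<'E'
from h import *
im,K,E,_=cam("wrist","w3.png")
p=proj(K,E,(.44,.33,.012));print(p)
s=readout.state();print(s["tcp_pos"],s["tau"],s["contact_force"])
E
```

```text
(np.float64(325.02888745805717), np.float64(250.41545689605613))
[0.44027693 0.32993216 0.19367   ] [ 1.05249201e-02 -3.92073405e+01 -2.52543050e+01 -5.44930052e-03
  9.89055494e-02  6.29992628e-04] [-0.07024583 -0.46583723 -0.14131314]
```

View pics/w3.png

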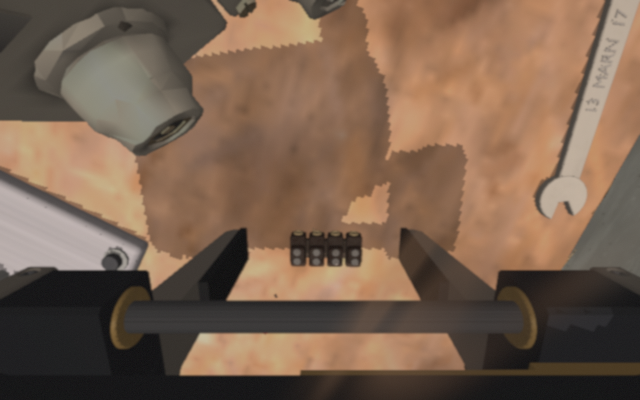

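The block is centred between the fingers at (326,250) and square to them, so I'll grip it.

>>> send_rows --motion '[[255,[0,0,0],[0,0,0]],[255,[0,0,0],[0,0,0]],[255,[0,0,0],[0,0,0]],[255,[0,0,0],[0,0,0]],[255,[0,0,0],[0,0,0]],[255,[0,0,0],[0,0,0]],[255,[0,0,0],[0,0,0]],[255,[0,0,0],[0,0,0]]]' --grip_force 15

```text
clock: 4.3
tcp_pos: [0.4397, 0.3297, 0.1927]
tool_rot: [-0.0, -0.155, 0.988, -0.0]
contact_force: [-1.6, 0.1, -0.2]
gripper_width: 0.0425
grasp_force: 15.0
```

>>> send_rows --motion '[[255,[0,0,-0.03],[0,0,0]],[255,[0,0,-0.03],[0,0,0]],[255,[0,0,-0.03],[0,0,0]],[255,[0,0,-0.03],[0,0,0]],[255,[0,0,-0.03],[0,0,0]],[255,[0,0,-0.03],[0,0,0]],[255,[0,0,0],[0,0,0]]]'

```text
clock: 5.0
tcp_pos: [0.4409, 0.3302, 0.3776]
tool_rot: [0.004, -0.156, 0.988, 0.001]
contact_force: [0.9, -0.6, 0.5]
gripper_width: 0.0423
grasp_force: 15.0
```

Held, 42.3 mm wide. Next I'll go above the clamp and turn the gripper the long way round, to keep the last joint in range.

>>> send_rows --motion '[[255,[-0.003,-0.029,0],[0,0,0]],[255,[-0.003,-0.029,0],[0,0,0]],[255,[-0.003,-0.029,0],[0,0,0]],[255,[-0.003,-0.029,0],[0,0,0]],[255,[-0.003,-0.029,0],[0,0,0]],[255,[-0.003,-0.029,0],[0,0,0]],[255,[-0.003,-0.029,0],[0,0,0]],[255,[0,0,0],[0,0,0]]]'

```text
clock: 5.8
tcp_pos: [0.5228, 0.1403, 0.3711]
tool_rot: [-0.001, -0.154, 0.988, -0.0]
contact_force: [0.6, 0.4, -0.0]
gripper_width: 0.042
grasp_force: 15.0
```

>>> send_rows --motion '[[255,[0,0,0],[0,0,0.147]],[255,[0,0,0],[0,0,0.147]],[255,[0,0,0],[0,0,0.147]],[255,[0,0,0],[0,0,0.147]],[255,[0,0,0],[0,0,0.147]],[255,[0,0,0],[0,0,0.147]],[255,[0,0,0],[0,0,0.147]],[255,[0,0,0],[0,0,0.147]],[255,[0,0,0],[0,0,0.147]],[255,[0,0,0],[0,0,0.147]]]'

```text
clock: 6.8
tcp_pos: [0.5214, 0.1438, 0.3714]
tool_rot: [-0.001, 0.549, 0.836, -0.0]
contact_force: [0.3, -0.6, -0.2]
gripper_width: 0.0422
grasp_force: 15.0
```

>>> send_rows --motion '[[255,[0,0,0],[0,0,0.147]],[255,[0,0,0],[0,0,0.147]],[255,[0,0,0],[0,0,0.147]],[255,[0,0,0],[0,0,0.147]],[255,[0,0,0],[0,0,0]],[255,[0,0,0],[0,0,0]],[255,[0,0,0],[0,0,0]]]'

```text
clock: 7.5
tcp_pos: [0.5219, 0.1432, 0.3722]
tool_rot: [-0.0, 0.765, 0.644, -0.0]
contact_force: [0.8, -0.5, -0.9]
gripper_width: 0.042
grasp_force: 15.0
```

```bash
python3 - <<'E'
from h import *
im,K,E,_=cam("wrist","w4.png")
s=readout.state();print(s["clock"],s["tcp_pos"],s["tool_rot"],s["joints"],s["contact_force"])
cv2.imwrite("pics/w4b.png",cv2.resize(im,(800,500),interpolation=cv2.INTER_CUBIC))
E
```

```text
7.55 [0.5219222  0.14314093 0.37239511] [-1.74845374e-04  7.65516571e-01  6.43416134e-01 -1.64668364e-04] [4.42559613e-02 9.78552828e-02 1.72868935e+00 7.94206069e-05
 1.31552219e+00 2.17127239e-01] [ 0.24313222 -0.26376522 -0.40124514]
```

View pics/w4b.png

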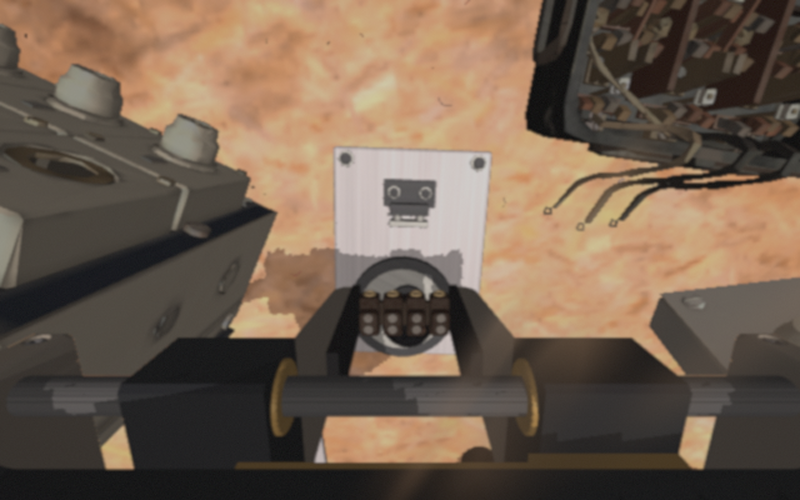

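```bash
python3 - <<'E'
from h import *
im=cv2.imread("pics/w4.png")
c=cv2.resize(im[110:190,262:400],None,fx=5.7,fy=5.7,interpolation=cv2.INTER_CUBIC)
for i in range(0,138,10): cv2.putText(c,str(262+i),(int(i*5.7),8),0,.3,(0,0,255),1)
for i in range(0,80,5): cv2.putText(c,str(110+i),(0,int(i*5.7)+4),0,.3,(0,0,255),1); cv2.line(c,(22,int(i*5.7)),(30,int(i*5.7)),(0,0,255),1)
cv2.imwrite("pics/c4.png",c[:, :798])
g=cv2.cvtColor(im,cv2.COLOR_BGR2GRAY)
print([(v,int(g[v,312:338].mean())) for v in range(138,190)])
print([(u,int(g[168:173,u].mean())) for u in range(306,348)])
E
```

```text
[(138, 199), (139, 200), (140, 200), (141, 199), (142, 187), (143, 154), (144, 109), (145, 88), (146, 88), (147, 90), (148, 95), (149, 102), (150, 105), (151, 102), (152, 98), (153, 96), (154, 97), (155, 96), (156, 95), (157, 95), (158, 93), (159, 88), (160, 84), (161, 77), (162, 64), (163, 65), (164, 80), (165, 88), (166, 88), (167, 88), (168, 87), (169, 86), (170, 86), (171, 94), (172, 123), (173, 153), (174, 153), (175, 128), (176, 120), (177, 149), (178, 177), (179, 183), (180, 175), (181, 172), (182, 187), (183, 197), (184, 199), (185, 199), (186, 199), (187, 199), (188, 198), (189, 198)]
[(306, 198), (307, 198), (308, 194), (309, 184), (310, 164), (311, 141), (312, 115), (313, 97), (314, 92), (315, 91), (316, 96), (317, 100), (318, 100), (319, 95), (320, 92), (321, 94), (322, 97), (323, 99), (324, 99), (325, 98), (326, 97), (327, 96), (328, 93), (329, 94), (330, 95), (331, 94), (332, 90), (333, 88), (334, 90), (335, 92), (336, 94), (337, 92), (338, 90), (339, 89), (340, 91), (341, 102), (342, 132), (343, 168), (344, 192), (345, 200), (346, 201), (347, 201)]
```

View pics/c4.png

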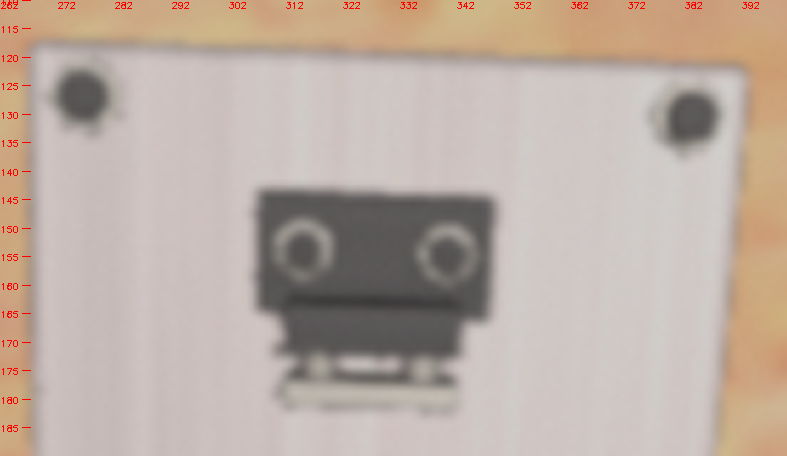

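The crop shows the fence body with two screws at (303–342,144–165). In front of it is the pale spring plate, its front edge running about (311.5,180.5) to (341.5,182).

```bash
python3 - <<'E'
from h import *
im,K,E,_=cam("wrist")
L,R=onz(K,E,311.3,181,.028),onz(K,E,341.7,182.3,.028);print("face",L,R,np.linalg.norm(R-L),(L+R)/2)
fx=np.array([-(R-L)[1],(R-L)[0]]);fx/=np.linalg.norm(fx);fx*=np.sign(fx[1]);print("fence x ang",np.degrees(np.arctan2(fx[1],fx[0])))
a,b=onz(K,E,268,117.5,.012),onz(K,E,392,122,.012);print("plate edge",a,b,np.linalg.norm(b-a),np.degrees(np.arctan2(*(b-a)[[1,0]])))
_,Ks,Es,_=cam("scene")
t=cv2.imread("pics/t1.png");s=cv2.imread("pics/s1.png");_,Kt,Et,_=cam("top")
def ball(im,x0,y0,x1,y1):
    g=cv2.cvtColor(im,cv2.COLOR_BGR2GRAY)[y0:y1,x0:x1];m=(g<45).astype(np.uint8)
    m=cv2.morphologyEx(m,cv2.MORPH_OPEN,np.ones((5,5)))
    c=max(cv2.findContours(m,0,1)[0],key=cv2.contourArea);(x,y),r=cv2.minEnclosingCircle(c);return x+x0,y+y0,r
bt=ball(t,300,160,330,190);bs=ball(s,315,170,345,205);print(bt,bs)
print("ball top",onz(Kt,Et,*bt[:2],.066),"tri",tri(ray(Kt,Et,*bt[:2]),ray(Ks,Es,*bs[:2])))
B=onz(Kt,Et,*bt[:2],.066)
d=((L+R)/2-B)[:2];print("face rel axis: along",d@fx,"across",d@[-fx[1],fx[0]])
E
```

```text
face [0.50984758 0.15213832 0.028     ] [0.5423603  0.14503345 0.028     ] 0.03327997150141013 [0.52610394 0.14858589 0.028     ]
fence x ang 77.67317555086075
plate edge [0.47496944 0.22627142 0.012     ] [0.60725042 0.19849046 0.012     ] 0.13516670053442448 -11.860589996112465
(313.32352924346924, 171.32352924346924, 6.275911808013916) (330.27966117858887, 187.28813552856445, 7.0885396003723145)
ball top [0.51400932 0.07971237 0.066     ] tri (array([0.51297564, 0.08047831, 0.06655881]), [np.float64(0.0011940117717123705), np.float64(0.0011940117717115838)])
face rel axis: along 0.06986774189769657 across 0.0028878705722156324
```

>>> send_rows --motion '[[255,[-0.003,0.0015,0.022],[0,0,0.037]],[255,[-0.003,0.001,0.022],[0,0,0]],[255,[0,0,0.022],[0,0,0]],[255,[0,0,0.022],[0,0,0]],[255,[0,0,0.022],[0,0,0]],[255,[0,0,0],[0,0,0]],[255,[0,0,0],[0,0,0]]]'

```text
clock: 8.4
tcp_pos: [0.5235, 0.1366, 0.263]
tool_rot: [-0.0, 0.778, 0.628, -0.0]
contact_force: [-0.4, 0.1, 0.4]
gripper_width: 0.0422
grasp_force: 15.0
```

```bash
python3 - <<'E'
from h import *
im,K,E,_=cam("wrist","w5.png")
s=readout.state();print(s["clock"],s["tcp_pos"],s["tool_rot"],s["contact_force"])
for p in [(.5098,.1521,.028),(.5424,.145,.028)]: print(proj(K,E,p))
cv2.imwrite("pics/c5.png",cv2.resize(im[130:330,200:440],(800,600),interpolation=cv2.INTER_CUBIC)[:,:800])
E
```

```text
8.45 [0.52388174 0.13658525 0.26385822] [4.79798833e-04 7.77894339e-01 6.28394564e-01 6.63624787e-04] [-0.14642829 -0.64193986 -0.17469445]
(np.float64(300.8974926357432), np.float64(202.42888759330629))
(np.float64(346.1476593953373), np.float64(202.6033657907719))
```

View pics/c5.png

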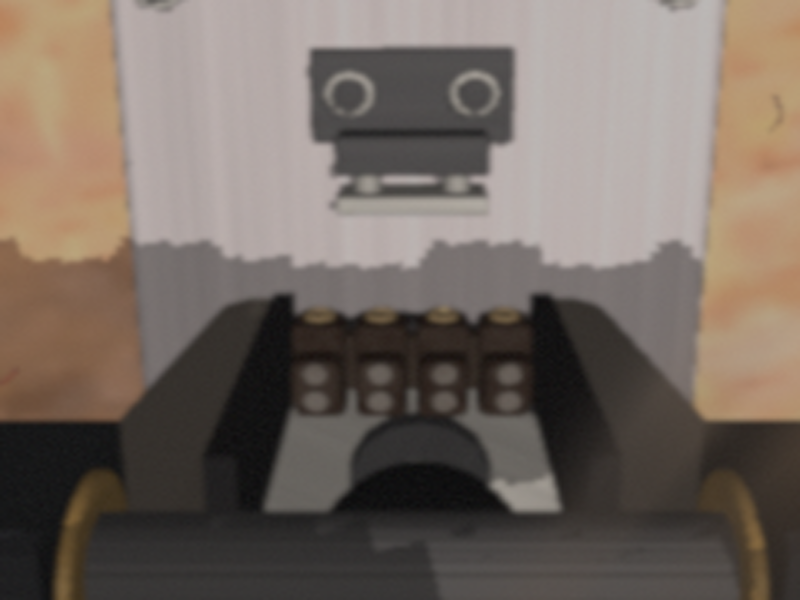

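The measured front edge (u 300–347, v 201) matches the prediction to about 1 px, and the block is centred on it at u=323.6. I'll lower it.

>>> send_rows --motion '[[255,[0,0,0.015],[0,0,0]],[255,[0,0,0.015],[0,0,0]],[255,[0,0,0.012],[0,0,0]],[255,[0,0,0.006],[0,0,0]],[255,[0,0,0],[0,0,0]],[255,[0,0,0],[0,0,0]]]'

```text
clock: 9.05
tcp_pos: [0.5235, 0.1366, 0.2147]
tool_rot: [-0.0, 0.778, 0.628, -0.0]
contact_force: [0.4, -0.2, 0.6]
gripper_width: 0.042
grasp_force: 15.0
```

```bash
python3 - <<'E'
from h import *
im,K,E,_=cam("wrist","w6.png")
s=readout.state();print(s["tcp_pos"],s["tool_rot"],s["contact_force"],s["moment"])
print(tool_delta((.5234,.1364,.2055),s))
E
```

```text
[0.52367603 0.13659485 0.21508049] [2.56204765e-04 7.77925352e-01 6.28356570e-01 3.19870862e-04] [ 1.15644057 -0.61457199 -0.49178084] [-0.01952957  0.10074266  0.02567731]
[-0.00025023 -0.00023654  0.00958026]
```

>>> send_rows --motion '[[255,[0,0,0.004],[0,0,0]],[255,[0,0,0.003],[0,0,0]],[255,[0,0,0.001],[0,0,0]],[255,[0,0,0.001],[0,0,0]],[255,[0,0,0],[0,0,0]],[255,[0,0,0],[0,0,0]]]'

```text
clock: 9.7
tcp_pos: [0.5234, 0.1366, 0.2058]
tool_rot: [0.0, 0.778, 0.628, 0.0]
contact_force: [-0.6, -0.5, 0.2]
gripper_width: 0.0422
grasp_force: 15.0
```

>>> send_rows --motion '[[255,[0,0,0.001],[0,0,0]],[255,[0,0,0],[0,0,0]],[255,[0,0,0],[0,0,0]]]'

```text
clock: 10.0
tcp_pos: [0.5234, 0.1366, 0.2047]
tool_rot: [-0.0, 0.778, 0.628, -0.0]
contact_force: [0.5, 0.3, -0.3]
gripper_width: 0.0422
grasp_force: 15.0
```

>>> send_rows --motion '[[120,[0,0,0],[0,0,0]],[120,[0,0,0],[0,0,0]],[120,[0,0,0],[0,0,0]],[120,[0,0,0],[0,0,0]],[120,[0,0,0],[0,0,0]],[120,[0,0,0],[0,0,0]]]'

```text
clock: 10.6
tcp_pos: [0.5234, 0.1366, 0.2047]
tool_rot: [0.0, 0.778, 0.628, 0.0]
contact_force: [0.3, 0.0, -0.3]
gripper_width: 0.0487
grasp_force: 0.0
```

>>> send_rows --motion '[[80,[0,0,-0.02],[0,0,0]],[80,[0,0,-0.03],[0,0,0]],[80,[0,0,-0.03],[0,0,0]],[0,[0,0,-0.04],[0,0,0]],[0,[0,0,0],[0,0,0]],[0,[0,0,0],[0,0,0]]]'

```text
clock: 11.2
tcp_pos: [0.5236, 0.1366, 0.3256]
tool_rot: [0.001, 0.778, 0.628, 0.001]
contact_force: [0.5, 0.1, -1.3]
gripper_width: 0.0849
grasp_force: 0.0
```

```bash
python3 - <<'E'
from h import *
im,K,E,_=cam("wrist","w7.png")
s=readout.state();print(s["tcp_pos"],s["tool_rot"],s["gripper_width"])
print(proj(K,E,(.5234,.1365,.024)),proj(K,E,(.526,.1486,.028)),proj(K,E,(.513,.079,.066)))
cv2.imwrite("pics/c7.png",cv2.resize(im[110:310,200:440],(800,667),interpolation=cv2.INTER_CUBIC)[:600])
E
```

```text
[0.52308819 0.13656429 0.32411656] [-2.30921158e-04  7.77943603e-01  6.28333975e-01 -3.36069028e-04] 0.08900307084006465
(np.float64(322.4508434463879), np.float64(196.89566676951964)) (np.float64(322.44541895990113), np.float64(185.15151600242044)) (np.float64(324.57320238310973), np.float64(273.2168371890206))
```

View pics/c7.png

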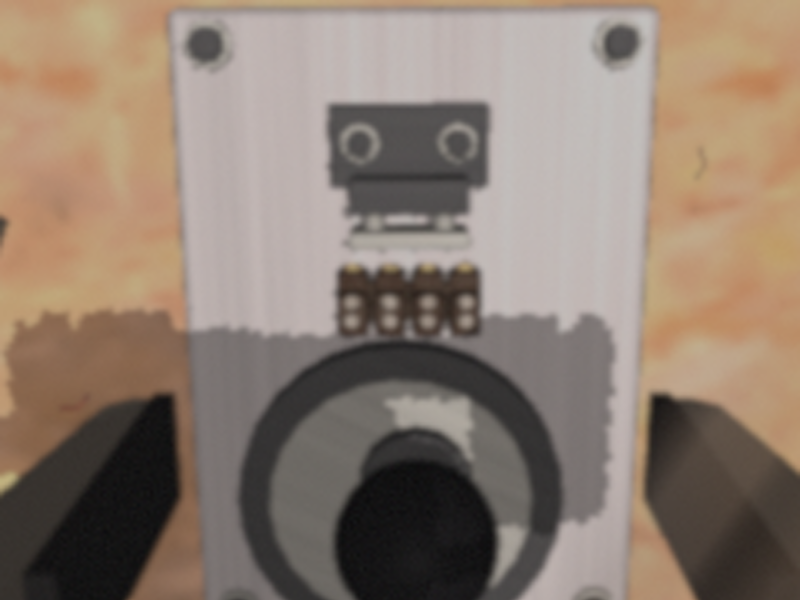

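The block lies flat and parallel to the fence at about (323,199). There is a small gap to the spring plate, and the cam is clear of it. The ball is at (325,272). Next is the knob.

```bash
python3 - <<'E'
from h import *
im,K,E,_=cam("wrist")
g=cv2.cvtColor(im,cv2.COLOR_BGR2GRAY)
y0,y1,x0,x1=235,300,290,360
m=(g[y0:y1,x0:x1]<38).astype(np.uint8);m=cv2.morphologyEx(m,cv2.MORPH_OPEN,np.ones((7,7)))
c=max(cv2.findContours(m,0,1)[0],key=cv2.contourArea);print(cv2.boundingRect(c),x0,y0)
pts=c[:,0,:].astype(float)+[x0,y0];pts=pts[(pts[:,1]>252)&(pts[:,1]<296)]
A=np.c_[2*pts,np.ones(len(pts))];q=np.linalg.lstsq(A,(pts**2).sum(1),rcond=None)[0];print(q[:2],np.sqrt(q[2]+q[0]**2+q[1]**2))
w=onz(K,E,q[0],q[1],.066);print(w)
print(tool_delta((.513,.0785,.237)),readout.state()["joints"])
E
```

```text
(13, 13, 47, 51) 290 235
[325.90647599 273.30762968] 23.656105961118595
[0.51292516 0.07939828 0.066     ]
[-0.05874371  0.00283917  0.08628228] [ 3.16955422e-02  1.47468116e-01  1.77643811e+00 -1.76164860e-05
  1.22027522e+00  2.43715773e-01]
```

>>> send_rows --motion '[[0,[-0.029,0.0015,0],[0,0,0]],[0,[-0.029,0.0015,0],[0,0,0]],[0,[0,0,0],[0,0,0]],[0,[0,0,0.025],[0,0,0]],[0,[0,0,0.025],[0,0,0]],[0,[0,0,0.025],[0,0,0]],[0,[0,0,0.011],[0,0,0]],[0,[0,0,0],[0,0,0]],[0,[0,0,0],[0,0,0]]]'

```text
clock: 12.2
tcp_pos: [0.5144, 0.0795, 0.2391]
tool_rot: [0.0, 0.778, 0.628, 0.0]
contact_force: [0.6, -1.4, 0.1]
gripper_width: 0.0919
grasp_force: 0.0
```

```bash
python3 - <<'E'
from h import *
s=readout.state();print(s["tcp_pos"],s["joints"][5],s["contact_force"],s["moment"],tool_delta((.513,.0792,.237),s))
E
```

```text
[0.51438204 0.07946924 0.239082  ] 0.1326055499308228 [ 0.58339101 -1.41211395  0.05498069] [-0.07292271  0.01041072  0.05819576] [-0.00055419 -0.00129501  0.0020816 ]
```

>>> send_rows --motion '[[0,[-0.0005,-0.001,0.002],[0,0,0]],[255,[0,0,0],[0,0,0]],[255,[0,0,0],[0,0,0]],[255,[0,0,0],[0,0,0]],[255,[0,0,0],[0,0,0]],[255,[0,0,0],[0,0,0]],[255,[0,0,0],[0,0,0]],[255,[0,0,0],[0,0,0]],[255,[0,0,0],[0,0,0]]]' --grip_force 30

```text
clock: 13.1
tcp_pos: [0.513, 0.079, 0.2367]
tool_rot: [-0.0, 0.778, 0.628, -0.0]
contact_force: [-0.4, 0.2, 0.5]
gripper_width: 0.0427
grasp_force: 30.0
```

```bash
python3 - <<'E'
from h import *
s=readout.state();print(s["tcp_pos"],s["joints"][5],s["contact_force"],s["moment"],s["tau"][5],s["gripper_width"])
E
```

```text
[0.51300826 0.07896707 0.23671372] 0.13163217460438725 [-0.43544108  0.15197325  0.45889371] [-0.10316217  0.15646234 -0.03091475] -0.009454969258513302 0.0427347136550861
```

>>> send_rows --motion '[[255,[0,0,0],[0,0,0.05]],[255,[0,0,0],[0,0,0.05]],[255,[0,0,0],[0,0,0.05]],[255,[0,0,0],[0,0,0.05]],[255,[0,0,0],[0,0,0]],[255,[0,0,0],[0,0,0]]]'

```text
clock: 13.7
tcp_pos: [0.5128, 0.079, 0.2367]
tool_rot: [-0.0, 0.837, 0.548, -0.0]
contact_force: [-3.9, 0.4, 3.3]
gripper_width: 0.0431
grasp_force: 30.0
```

```bash
cat > st.py <<'E'
from h import *
s=readout.state();q=s["tool_rot"];print("yaw",np.arctan2(q[2]**2-q[1]**2,2*q[1]*q[2]).round(4),"j6",s["joints"][5].round(3),s["tcp_pos"].round(4),s["contact_force"].round(1),"M",s["moment"].round(3),"tau6",s["tau"][5].round(3),s["gripper_width"].round(4),s["clock"])
E
cat > cam.py <<'E'
from h import *
# cam edge check: none
E
rm cam.py; python3 st.py; python3 st.py
```

```text
Traceback (most recent call last):
  File "st.py", line 2, in <module>
    s=readout.state();q=s["tool_rot"];print("yaw",np.arctan2(q[2]**2-q[1]**2,2*q[1]*q[2]).round(4),"j6",s["joints"][5].round(3),s["tcp_pos"].round(4),s["contact_force"].round(1),"M",s["moment"].round(3),"tau6",s["tau"][5].round(3),s["gripper_width"].round(4),s["clock"])
                                                                                                                                                                                                                                       ^^^^^^^^^^^^^^^^^^^^^^^^
AttributeError: 'float' object has no attribute 'round'
Traceback (most recent call last):
  File "st.py", line 2, in <module>
    s=readout.state();q=s["tool_rot"];print("yaw",np.arctan2(q[2]**2-q[1]**2,2*q[1]*q[2]).round(4),"j6",s["joints"][5].round(3),s["tcp_pos"].round(4),s["contact_force"].round(1),"M",s["moment"].round(3),"tau6",s["tau"][5].round(3),s["gripper_width"].round(4),s["clock"])
                                                                                                                                                                                                                                       ^^^^^^^^^^^^^^^^^^^^^^^^
AttributeError: 'float' object has no attribute 'round'
```

```bash
sed -i 's/s\["gripper_width"\].round(4)/s["gripper_width"]/' st.py; python3 st.py; sed -i 's/^$//' st.py
```

```text
yaw -0.4112 j6 0.331 [0.5128 0.079  0.2367] [-3.9  0.4  3.3] M [ 0.035  0.553 -0.089] tau6 -0.085 0.04308191089308099 13.7
```

>>> send_rows --motion '[[255,[0,0,0],[0,0,0.04]],[255,[0,0,0],[0,0,0.04]],[255,[0,0,0],[0,0,0.04]],[255,[0,0,0],[0,0,0.04]]]'

```text
clock: 14.1
tcp_pos: [0.5126, 0.0792, 0.2367]
tool_rot: [-0.001, 0.878, 0.479, -0.001]
contact_force: [-3.9, 0.9, 5.5]
gripper_width: 0.0426
grasp_force: 30.0
```

```bash
python3 st.py
```

```text
yaw -0.572 j6 0.492 [0.5126 0.0792 0.2367] [-3.9  0.9  5.5] M [0.134 0.734 0.179] tau6 -0.21 0.04262040694673557 14.1
```

>>> send_rows --motion '[[255,[0,0,0],[0,0,0.04]],[255,[0,0,0],[0,0,0.04]],[255,[0,0,0],[0,0,0.04]],[255,[0,0,0],[0,0,0.04]],[255,[0,0,0],[0,0,0.04]]]'

```text
clock: 14.6
tcp_pos: [0.5125, 0.0793, 0.2367]
tool_rot: [-0.001, 0.921, 0.389, -0.001]
contact_force: [-4.9, 1.8, 5.4]
gripper_width: 0.0427
grasp_force: 30.0
```

```bash
python3 st.py; python3 - <<'E'
from h import *
im,K,E,_=cam("wrist","k1.png")
g=cv2.cvtColor(im,cv2.COLOR_BGR2GRAY)
# profile along line from knob axis to fence centre at block-top height
a=np.array([.5130,.0790]);f=np.array([.2079,.9781])
print([(d,int(g[int(round(v)),int(round(u))])) for d in range(30,76,2) for u,v in [proj(K,E,(*(a+f*d/1000),.02))] if 0<=v<400 and 0<=u<640])
E
```

```text
yaw -0.772 j6 0.692 [0.5125 0.0793 0.2367] [-4.9  1.8  5.4] M [0.299 0.909 0.224] tau6 -0.208 0.04269657750198319 14.6
[(30, 158), (32, 160), (34, 87), (36, 75), (38, 72), (40, 73), (42, 73), (44, 62), (46, 64), (48, 61), (50, 54), (52, 103), (54, 71), (56, 70), (58, 75), (60, 51), (62, 61), (64, 97), (66, 177), (68, 159), (70, 117), (72, 116), (74, 163)]
```

>>> send_rows --motion '[[255,[0,0,0],[0,0,0.04]],[255,[0,0,0],[0,0,0.04]],[255,[0,0,0],[0,0,0.04]],[255,[0,0,0],[0,0,0.04]]]'

```text
clock: 15.05
tcp_pos: [0.5124, 0.0795, 0.2367]
tool_rot: [-0.001, 0.949, 0.314, -0.001]
contact_force: [-6.2, 2.7, 5.3]
gripper_width: 0.0428
grasp_force: 30.0
```

```bash
python3 st.py
```

```text
yaw -0.9319 j6 0.852 [0.5124 0.0795 0.2367] [-6.2  2.7  5.3] M [0.474 1.073 0.206] tau6 -0.207 0.04275583075323781 15.05
```

>>> send_rows --motion '[[255,[-0.0003,-0.0005,0],[0,0,0.04]],[255,[0,0,0],[0,0,0.04]],[255,[0,0,0],[0,0,0.04]],[255,[0,0,0],[0,0,0.04]]]'

```text
clock: 15.45
tcp_pos: [0.512, 0.0797, 0.2367]
tool_rot: [-0.001, 0.971, 0.237, -0.001]
contact_force: [-4.4, 3.8, 5.4]
gripper_width: 0.0429
grasp_force: 30.0
```

```bash
python3 st.py
```

```text
yaw -1.0921 j6 1.012 [0.512  0.0797 0.2367] [-4.4  3.8  5.4] M [0.484 0.888 0.218] tau6 -0.209 0.04285094858680019 15.45
```

>>> send_rows --motion '[[255,[0,-0.0004,0],[0,0,0.04]],[255,[0,0,0],[0,0,0.04]],[255,[0,0,0],[0,0,0.04]],[255,[0,0,0],[0,0,0.04]]]'

```text
clock: 15.85
tcp_pos: [0.5118, 0.08, 0.2366]
tool_rot: [-0.001, 0.987, 0.159, -0.001]
contact_force: [-3.8, 3.1, 4.7]
gripper_width: 0.042
grasp_force: 30.0
```

```bash
python3 st.py
```

```text
yaw -1.2521 j6 1.173 [0.5118 0.08   0.2366] [-3.8  3.1  4.7] M [0.49  0.87  0.211] tau6 -0.21 0.04198643105303145 15.85
```

>>> send_rows --motion '[[255,[0,0,0],[0,0,0.04]],[255,[0,0,0],[0,0,0.04]],[255,[0,0,0],[0,0,0.04]],[255,[0,0,0],[0,0,0.04]]]'

```text
clock: 16.25
tcp_pos: [0.5118, 0.0802, 0.2367]
tool_rot: [-0.001, 0.997, 0.079, -0.001]
contact_force: [-4.0, 4.1, 4.1]
gripper_width: 0.0427
grasp_force: 30.0
```

```bash
python3 st.py
```

```text
yaw -1.4121 j6 1.333 [0.5118 0.0802 0.2367] [-4.   4.1  4.1] M [0.747 0.836 0.267] tau6 -0.173 0.042742700906440896 16.25
```

>>> send_rows --motion '[[255,[0,-0.0003,0],[0,0,0.04]],[255,[0,0,0],[0,0,0.04]]]'

```text
clock: 16.45
tcp_pos: [0.5118, 0.0804, 0.2367]
tool_rot: [-0.001, 0.999, 0.039, -0.001]
contact_force: [-3.5, 2.8, 3.9]
gripper_width: 0.0423
grasp_force: 30.0
```

```bash
python3 st.py
```

```text
yaw -1.4919 j6 1.413 [0.5118 0.0804 0.2367] [-3.5  2.8  3.9] M [0.667 0.847 0.355] tau6 -0.1 0.042338645475110716 16.45
```

Torque has risen about 0.11–0.14 N m over the friction baseline, at the expected slope, so the clamping force is about 12 N. I'll stop, check at rest, then release.

>>> send_rows --motion '[[255,[0,0,0],[0,0,0.01]],[255,[0,0,0],[0,0,0]],[255,[0,0,0],[0,0,0]],[255,[0,0,0],[0,0,0]]]'

```text
clock: 16.85
tcp_pos: [0.5118, 0.0804, 0.2367]
tool_rot: [-0.001, 0.999, 0.035, -0.001]
contact_force: [-4.5, 2.1, 4.6]
gripper_width: 0.0425
grasp_force: 30.0
```

```bash
python3 st.py
```

```text
yaw -1.5004 j6 1.422 [0.5118 0.0804 0.2367] [-4.5  2.1  4.6] M [0.582 0.869 0.267] tau6 0.212 0.042510925640793874 16.85
```

>>> send_rows --motion '[[0,[0,0,0],[0,0,0]],[0,[0,0,0],[0,0,0]],[0,[0,0,0],[0,0,0]],[0,[0,0,0],[0,0,0]],[0,[0,0,0],[0,0,0]],[0,[0,0,0],[0,0,0]]]'

```text
clock: 17.45
tcp_pos: [0.5123, 0.0798, 0.2367]
tool_rot: [0.0, 0.999, 0.034, 0.0]
contact_force: [-0.3, -0.4, 0.1]
gripper_width: 0.0883
grasp_force: 0.0
```

>>> send_rows --motion '[[0,[0,0,-0.02],[0,0,0]],[0,[0,0,-0.03],[0,0,0]],[0,[0,0,-0.03],[0,0,0]],[0,[0,0,-0.03],[0,0,0]],[0,[0,0,-0.03],[0,0,0]],[0,[0,0,0],[0,0,0]],[0,[0,0,0],[0,0,0]]]'

```text
clock: 18.15
tcp_pos: [0.5123, 0.0798, 0.377]
tool_rot: [0.0, 0.999, 0.034, 0.001]
contact_force: [-0.2, 0.2, 0.1]
gripper_width: 0.0919
grasp_force: 0.0
```

```bash
python3 st.py; python3 - <<'E'
from h import *
im,K,E,_=cam("wrist","e1.png")
for n,p in dict(block=(.5236,.1376,.028),face=(.526,.149,.028),ball=(.512,.08,.066)).items(): print(n,proj(K,E,p))
E
```

```text
yaw -1.502 j6 1.423 [0.5123 0.0798 0.377 ] [-0.2  0.2  0.1] M [-0.021  0.127  0.047] tau6 0.0 0.09185836788027317 18.15
block (np.float64(270.39537930692086), np.float64(173.55956039875468))
face (np.float64(260.06646347915057), np.float64(170.68907335737597))
ball (np.float64(321.6985145839132), np.float64(195.5844900871374))
```

The ten pictures are used up, so I'll check numerically. I'll compare profiles across the block along the fence normal, before clamping (w7) and now.

```bash
python3 - <<'E'
from h import *
im,K,E,_=cam("wrist")
# brown block: minAreaRect; colour profile along fence normal at several y offsets, plane z=.024
F=np.array([.526,.1492]);fx=np.array([.2079,.9781]);fy=np.array([.9781,-.2079])
hsv=cv2.cvtColor(im,cv2.COLOR_BGR2HSV)
for y in (-19,-10,0,10,19):
    r=[]
    for x in range(-34,14,1):
        u,v=proj(K,E,(*(F+fx*x/1000+fy*y/1000),.024)); r.append(int(cv2.getRectSubPix(im,(1,1),(u,v)).mean()))
    print(y,r)
m=((hsv[...,2]<110)&(hsv[...,1]>60)).astype(np.uint8)
m[:150]=0;m[200:]=0;m[:,:245]=0;m[:,295:]=0
m=cv2.morphologyEx(m,cv2.MORPH_CLOSE,np.ones((5,5)))
c=max(cv2.findContours(m,0,1)[0],key=cv2.contourArea);b=cv2.boxPoints(cv2.minAreaRect(c))
w=np.array([onz(K,E,*p,.022)[:2] for p in b]);print(b.round(1).tolist());print(((w-F)@np.c_[fx,fy]*1000).round(1))
E
```

```text
-19 [143, 143, 135, 118, 95, 75, 67, 67, 68, 68, 68, 69, 78, 99, 122, 130, 129, 126, 124, 119, 111, 105, 103, 98, 95, 91, 90, 92, 100, 106, 115, 122, 128, 135, 144, 150, 150, 151, 151, 152, 153, 154, 154, 154, 150, 145, 133, 113]
-10 [142, 142, 142, 138, 124, 101, 78, 66, 66, 66, 66, 66, 66, 64, 59, 49, 41, 39, 38, 38, 36, 34, 34, 35, 36, 36, 37, 37, 38, 41, 41, 38, 36, 42, 63, 94, 123, 138, 141, 136, 131, 132, 127, 112, 89, 70, 66, 67]
0 [142, 138, 133, 123, 105, 82, 71, 69, 68, 66, 66, 65, 63, 58, 49, 44, 43, 42, 39, 35, 33, 35, 35, 34, 35, 35, 36, 38, 39, 42, 46, 44, 40, 43, 61, 93, 123, 140, 142, 133, 115, 90, 63, 44, 43, 57, 65, 68]
10 [112, 90, 73, 66, 66, 67, 67, 68, 68, 73, 84, 100, 104, 89, 66, 50, 45, 45, 44, 40, 36, 39, 44, 44, 44, 45, 47, 48, 47, 48, 51, 51, 47, 45, 61, 92, 123, 140, 143, 136, 129, 128, 125, 111, 87, 68, 67, 68]
19 [67, 68, 68, 68, 68, 78, 101, 125, 145, 154, 155, 146, 123, 90, 61, 49, 50, 51, 50, 49, 62, 86, 98, 95, 80, 72, 78, 89, 93, 86, 72, 61, 60, 71, 95, 116, 131, 138, 145, 151, 155, 151, 139, 131, 128, 121, 109, 90]
[[256.3999938964844, 183.39999389648438], [264.79998779296875, 149.89999389648438], [282.20001220703125, 154.3000030517578], [273.79998779296875, 187.6999969482422]]
[[  1.1 -17.4]
 [  0.6  21.6]
 [-18.9  22.2]
 [-18.9 -16.9]]
```

The block touches both the cam ring and the face plate, is parallel within 1° and about 2 mm off centre. The face has yielded about 1 mm, which means roughly 12 N. I'm handing in.

```bash
python3 -c "
from plant import robot;print(robot.job_done())"
```

```text
the job is handed in; nothing more can be done
None
```

The terminal block is clamped flat against the fence at roughly 12 N, estimated from the wrist torque and the face plate's deflection. The knob is released, the other things were left where they are, and the job is handed in at about 18 s; the hand-in gave no verdict.

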